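# Set the bench length stop and hold it

## Task

Set the bench length stop for the next bars: first turn the black height knob on its column clockwise until its nose points at the lug of the index ring. Then squeeze the boom's head so that its release button goes in, draw the boom out until its pointer stands over the fin of the clip on the rule, and finish while still holding it there with the button squeezed, because the boom springs back if let go. Leave the clip and the index ring as they are set, and do not disturb the other things on the bench.

Things in the scene. Friction and masses are not known exactly. Their poses are not given: they have to be found in the camera images.
- stand: bench length stop, fixed: dark base plate 170 x 450 x 12 mm, green column 44 mm square with a dial and knob on top, grey carriage round it carrying a telescoping boom. Origin on the bench on the column's axis; +y is the way the boom extends (within 0.45 rad of world +y), +x the rule's side (away from the robot). The rule, 26 mm wide, top 70 mm up, runs 87.5 mm to the boom's +x side.
- height_knob (a joint): black knob on the column, axis vertical through the stand's origin: skirt 60 mm across, top 176 mm above the bench; on it an upright grip bar 50 long x 14 wide x 32 mm high (top at 208), along the line from axis to the nose at the rim. Rad, 0 with the nose along stand +x, growing CLOCKWISE from above (0 to 2.4). Stays where left (about 0.2 N m to turn); each rad lifts the boom 3 mm.
- knob_grip (a point): point on the knob's axis at the height to grip the bar, 198 mm above the bench; turns with the knob: its x axis runs along the bar towards the nose.
- knob_nose (a point): reference point on the knob, 38 mm from the axis in the direction of the nose.
- index_ring (a joint): aluminium ring under the knob, 80 mm across, with one upright lug 12 x 6 mm (radius 40 to 52 mm, top 174 mm above the bench): the height index for this job. Rad, same zero and sense as the knob: the knob is right when both values are equal; at the start 0.4 to 1.5 rad clockwise of the knob. Friction holds it; not to be turned.
- lug (a point): reference point of the lug, 38 mm from the axis in the lug's direction, same height as knob_nose.
- boom (a joint): extension of the boom in m along the stand's +y: 0 = home, latched; limit 0.140. The latch blocks it at home until the release button is pressed in at least 5 mm; a return spring pulls it home with 3 to 5 N always, so it must be held where wanted (it does not latch on the way).
- boom_head: black head held to draw the boom out: 34 mm across (stand x) x 40 along x 36 high, a rubber pad on its -x side (face 20 mm from the origin), the release button on +x. Origin in its middle, about 103 to 109 mm above the bench, at home 135 mm from the column's axis; axes as the stand's. Free on both sides for fingers. A stop plate 70 mm wide stands 45 mm further on, its top 27 mm above the origin.
- release_button (a joint): aluminium button on the head's +x side, cap 22 x 22 mm, level with the head's middle. Value in m, 0 = out, 0.007 = fully in. Pushed to stand -x against a spring of 2 N (out) to 5 N (in); pinching the head across from above, pad to button, presses it: 47 mm wide with the button out, 40 mm in.
- button_face (a point): middle of the button's outer face, 27 mm from the head's origin along +x when out.
- pointer (a point): reference point on the thin steel pointer (3 mm wide) that sticks out from the stop plate over the middle of the rule; it lies 45 mm further along the boom than the head's origin.
- clip (a joint): small steel clip riding on the rule, 32 x 14 mm, with a thin upright fin (3 mm) in its middle: the length mark set for this job. Value in m along the stand's +y; equal to the boom extension at which the pointer stands exactly over the fin. Starts at 0.060 to 0.120. Friction holds it; not to be moved.
- clip_edge (a point): middle of the clip's fin, about 82 mm above the bench; its axes are the stand's.
- tape_roll: bystander: grey tape roll lying flat, 90 mm across, 30 high, on the robot's side of the stop; not to be disturbed
- parts_tin: bystander: open steel tin 70 x 90 x 32 mm high, on the far side of the stop; not to be disturbed
- bush: bystander: brass bush, 32 mm across, 22 high, standing on the stop's base plate; not to be disturbed
- spray_can: bystander: white spray can, 66 mm across, 200 high, on the left; not to be disturbed
- wire_brush: bystander: hand brush lying on the left; not to be disturbed
- hammer: bystander: hammer lying on the left; not to be disturbed
- stud_jar: bystander: glass jar, 72 mm across, 100 high, on the right; not to be disturbed
- spanner: bystander: spanner lying on the right; not to be disturbed

How it is judged:
On the way, in this order (a step that is already met when the one before it is completed fails the run):
1. the knob's nose points at the lug, the boom still home (horizontal distance between knob_nose and lug below 0.0045 m and value of joint boom below 0.004 m), for 0.3 s.
2. the release button is squeezed in while the boom is still near home (value of joint release_button above 0.004 m and value of joint boom below 0.03 m), for 0.05 s.
3. the pointer is held over the clip's fin (y of pointer in the frame of clip_edge between -0.003 and 0.003 m and contact force between the fingers and boom_head above 3 N and value of joint release_button above 0.003 m), for 0.2 s.
At the end, for the whole second after the job is handed in: knob nose within 4.5 mm of the lug's direction (about 7 degrees), pointer within 3 mm of the clip's fin along the rule and at rest, fingers pressing on the boom's head (over 3 N) with the release button at least 3 mm in, all kept up to the end (all of step 3 and horizontal distance between knob_nose and lug below 0.0045 m and velocity of joint boom between -0.01 and 0.01 m/s); the arm keeps its last pose, push and grip.
It fails at once if the clip was moved (distance of clip_edge from where it was at the start of the episode above 0.004 m).
It fails at once if the index ring was turned (distance of lug from where it was at the start of the episode above 0.004 m).
It fails at once if a bystander was disturbed (distance of any of tape_roll, parts_tin, bush, spray_can, wire_brush, hammer, stud_jar, spanner from where it was at the start of the episode above 0.03 m).
It also fails if it takes over 42 s, if anything falls off the work surface, if the arm or the gripper's body presses on something with over 40 N, if the wrist force passes 120 N, or if a joint passes its speed limit or range.

## Robot

A 7-joint arm with a two-finger parallel gripper is mounted at the origin on the work surface. World frame = base frame: x ahead of the robot, y to its left, z up, the work surface at z = 0. Lengths are in m, angles in rad, forces in N, time in s.
With the tool pointing down it reaches from about 0.4 to 0.85 m from the base axis. Payload 4.5 kg.
Tool frame: the origin (TCP) lies on the centre line of the jaws, within the pads' length; the fingertips stand 8 mm ahead of it and the grasp point (between the pads) lies 11 mm behind it; z points along the fingers, x is the direction in which the jaws open and shut, and the axes are right-handed (so a half turn about z gives the same grasp; the last joint's range is limited). The gripper opens to 88 mm and grips with 3 to 60 N. Pads are 18 mm wide; open, the fingers measure 123 mm over their backs; the gripper's body (75 mm by 187 mm) begins 45 mm behind the grasp point.
Start: joints at [1.246, 0.689, -0.195, 1.565, 0.157, 0.902, -0.215], TCP at [0.219, -0.585, 0.247] pointing down, gripper open.
Joint ranges: [-3.01, 3.01], [-0.46, 2.08], [-1.47, 1.51], [0.13, 2.56], [-1, 4.14], [0.04, 2.09], [-2.66, 2.66]. Speed limits (rad/s): [2.57, 2.57, 3.14, 3.14, 3.14, 3.14, 3.14].

## Interface

Orientations are given as a unit quaternion [x, y, z, w].
In Python, from plant import r gives the robot as it stands.
- The arm moves only by the shell command python3 -m pendant 'ROWS' [FORCE]. ROWS is JSON, a list of rows, each a list of 3 entries, a list of its own where there are three numbers: the turn, a rotation vector about the tool's x, y, z in rad, then the shift along the tool's x, y, z in m, then the opening, from 0 (shut) to 1 (fully open). In form: [[[wx, wy, wz], [tx, ty, tz], claw], ...]. A call has 1 to 10 rows; each row is the pose to reach, as a shift and turn from the pose commanded when the call began, along the tool's axes at that moment; what a row does not reach only later rows make up. A row lasts 1/10 s, in which the tool goes at most 50 mm and 8.59 degrees, less where a joint would pass 70% of its speed; a pose out of reach is approached as far as the arm can. A call with a gripper value outside its range is refused whole. The fingers move at their own pace and stop on an object; FORCE is the grip in N (left out, the last holds). Time passes only in rows, so rows that repeat a pose let the fingers close. It gives the time, the measured TCP pose, the force and the opening at its end, in the units of the state.
- r.get_state(): the state, without advancing time (a new reading comes with each control period).
- r.snapshot(name): name is "scene" or "top" or "wrist"; returns a dict with "image" (384x512x3 uint8, red, green, blue), "mtx" (3x3 intrinsics, pixels), "R" (3x3) and "t" (3): a world point X has camera coordinates R X + t; the wrist camera has in their place "T_tool_cam" (4x4, takes a point from camera to tool coordinates, whose origin is the TCP and whose axes are the tool frame's). Camera axes: x right, y down, z forward; pixel columns grow to the right and rows downward; lengths in m; the calibration is good to about 2 mm. A picture is of the moment at which its call begins: read the wrist's pose just before it. There is no depth.
- r.finish_job(): hands the job in, once; it reports no verdict.
The state is a dict: "clock": time; "q": joint angles; "qd": joint speeds; "joint_torque": joint torques, N m; "tool_pos": TCP position; "eef_rot": TCP orientation; "contact_force": force on the tool from outside, world axes, zero at the start; "moment": the same for the moment, N m; "opening": opening from 0.0 (shut) to 1.0 (fully open).
Only numpy, scipy, OpenCV 4.12 (cv2) and the standard library are available. Lean on these libraries where they do the work, as an engineer would, in place of code of your own. Each camera call takes 0.05 s, during which the arm holds its last target. There are 200 camera calls.

## Working session

There is one attempt and no reset: what is moved stays moved. The work goes in short steps, Python scripts to look and compute and a shell command to move; the robot and the scene stay as the last step left them, time stands still between calls to the robot, and variables do not carry over. Pictures are saved under pics/ and viewed, about 8 in all and at most 12, crops included, and the job is handed in when it is done.

```bash
ls; mkdir -p pics; python3 - <<'E'
from plant import r
import cv2,numpy as np,pickle
d={}
for n in("scene","top","wrist"):
    s=r.snapshot(n); d[n]=s; print(n,s["mtx"].round(1).tolist(),[ (k,np.round(s[k],3).tolist()) for k in s if k not in("image","mtx")])
    cv2.imwrite(f"pics/{n}0.png",s["image"][:,:,::-1])
pickle.dump(d,open("d0.pkl","wb"))
cv2.imwrite("pics/a.png",cv2.resize(d["top"]["image"][:,:,::-1],(800,600),interpolation=cv2.INTER_CUBIC))
cv2.imwrite("pics/b.png",cv2.resize(d["scene"]["image"][:,:,::-1],(800,600),interpolation=cv2.INTER_CUBIC))
print(r.get_state())
E
```

```text
pics
scene [[429.8, 0.0, 252.8], [0.0, 429.8, 198.7], [0.0, 0.0, 1.0]] [('R', [[0.87, 0.493, 0.009], [0.403, -0.7, -0.589], [-0.284, 0.516, -0.808]]), ('t', [-0.498, -0.135, 1.849])]
top [[452.5, 0.0, 250.9], [0.0, 452.5, 191.6], [0.0, 0.0, 1.0]] [('R', [[-0.011, -1.0, -0.003], [-0.975, 0.011, -0.22], [0.22, 0.001, -0.975]]), ('t', [0.029, 0.571, 1.868])]
wrist [[338.3, 0.0, 253.3], [0.0, 338.3, 195.7], [0.0, 0.0, 1.0]] [('T_tool_cam', [[1.0, 0.001, 0.001, 0.001], [-0.001, 0.962, 0.274, -0.071], [-0.001, -0.274, 0.962, -0.138], [0.0, 0.0, 0.0, 1.0]])]
{'clock': 0.15, 'q': array([ 1.24580044,  0.68980155, -0.19452311,  1.56607887,  0.15730106,
        0.90250631, -0.21509618]), 'qd': array([-0.00030876, -0.00321601,  0.00010581, -0.00379469,  0.00142853,
        0.00143334,  0.00108179]), 'joint_torque': array([-1.36296338e-03, -5.27861559e+01, -1.26842849e+00, -1.53584951e+01,
       -5.25098224e-02,  3.91082838e-03,  1.29066098e-04]), 'tool_pos': array([ 0.21926911, -0.58477986,  0.24609477]), 'eef_rot': array([ 8.21950622e-01, -5.69558321e-01, -6.05877423e-04, -3.55371810e-04]), 'contact_force': array([ 0.47001902, -0.56435937,  0.03785926]), 'moment': array([ 0.01614121,  0.03686474, -0.0147502 ]), 'opening': 1.000530377639046}
```

View pics/a.png

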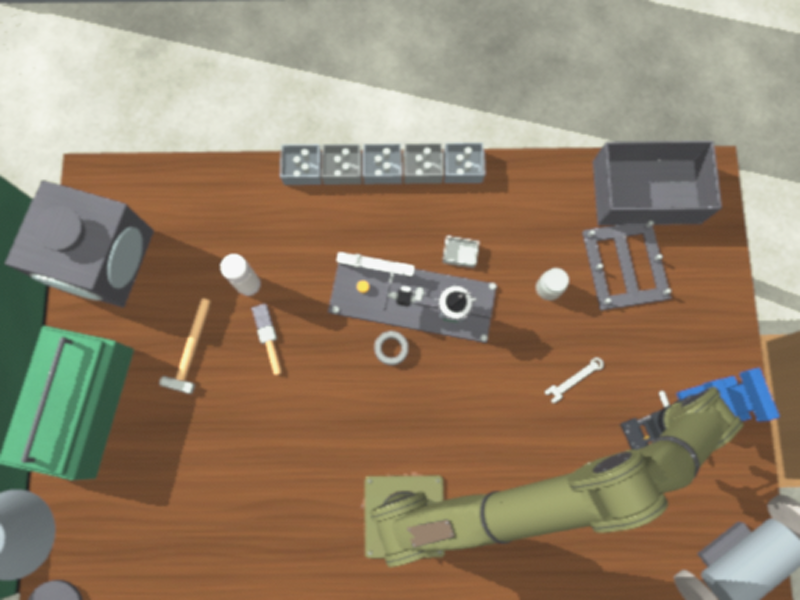

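View pics/b.png

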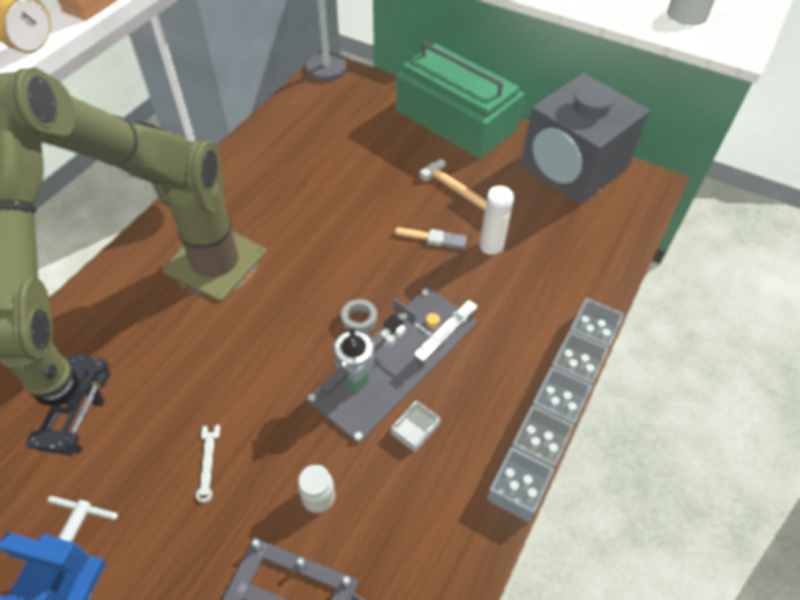

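The top view shows the stand with its ring and knob at about (455,300) of 800x600. The boom extends left to the head at about (405,296), and the rule is at (340–412, 258–270). The scene view agrees.

```bash
cat > h.py <<'E'
import numpy as np, cv2, pickle
from scipy.spatial.transform import Rotation as Ro
def cam(s,state=None):
    if "R" in s: R=s["R"];t=s["t"]; return s["mtx"],R.T,-R.T@t
    T=s["T_tool_cam"];Rt=Ro.from_quat(state["eef_rot"]).as_matrix()
    return s["mtx"],Rt@T[:3,:3],Rt@T[:3,3]+state["tool_pos"]
def ray(c,uv,z):
    K,R,o=c; d=R@np.linalg.solve(K,[uv[0],uv[1],1.]); return o+d*(z-o[2])/d[2]
def proj(c,X):
    K,R,o=c; p=K@(R.T@(np.asarray(X)-o)); return p[:2]/p[2]
def delta(state,pos,xdir):
    "tool-frame shift and z turn to reach pos, jaws (tool x) along xdir (mod pi), pointing down"
    Rt=Ro.from_quat(state["eef_rot"]); x=np.array([*xdir,0.])/np.linalg.norm(xdir)
    out=[]
    for sg in(1,-1):
        X=x*sg; Z=np.array([0,0,-1.]); Rd=Ro.from_matrix(np.c_[X,np.cross(Z,X),Z])
        out.append((Rt.inv()*Rd).as_rotvec().round(4).tolist())
    return (Rt.inv().apply(np.asarray(pos)-state["tool_pos"])).round(4).tolist(),out
E
python3 - <<'E'
from h import *
from plant import r
d=pickle.load(open("d0.pkl","rb")); c=cam(d["top"]); k=512/800
g=lambda u,v,z:ray(c,(u*k,v*k),z)
A,B,C,D=[g(*p,.012) for p in((492,287),(484,339),(335,310),(343,262))]
print(A,B,C,"knob",g(455,302,.174),"head",g(405,296,.12)); u=(C-B)/np.linalg.norm(C-B); print("yaw from +y",np.arctan2(-u[0],u[1]),np.linalg.norm(C-B))
print("tape",g(391,348,.03),"can",g(233,266,.2))
st=r.get_state(); Rt=Ro.from_quat(st["eef_rot"]).as_matrix(); print(Rt.round(3))
kp=g(455,302,.174)
print(delta(st,[kp[0],kp[1],.32],[u[1],-u[0]]))
E
```

```text
[ 0.61494767 -0.2587929   0.012     ] [ 0.46701595 -0.23041438  0.012     ] [0.55390527 0.18298755 0.012     ] knob [ 0.53715114 -0.13869972  0.174     ] head [ 0.56691387 -0.01149194  0.12      ]
yaw from +y -0.20716576342337703 0.4224345097911703
tape [0.44201658 0.02740373 0.03      ] can [0.63253544 0.42955895 0.2       ]
[[ 0.351 -0.936 -0.001]
 [-0.936 -0.351  0.001]
 [-0.001  0.    -1.   ]]
([-0.3061, -0.4543, -0.0735], [[-0.0006, 0.0013, -1.0048], [0.0016, 0.0007, 2.1368]])
```

```bash
python3 -m pendant '[[[0,0,-0.1],[-0.03,-0.03,-0.04],1],[[0,0,-0.25],[-0.06,-0.07,-0.07],1],[[0,0,-0.4],[-0.09,-0.11,-0.09],1],[[0,0,-0.55],[-0.12,-0.15,-0.09],1],[[0,0,-0.7],[-0.15,-0.19,-0.094],1],[[0,0,-0.85],[-0.18,-0.23,-0.094],1],[[0,0,-1.0],[-0.21,-0.27,-0.094],1],[[0,0,-1.0],[-0.24,-0.31,-0.094],1],[[0,0,-1.0],[-0.27,-0.35,-0.094],1],[[0,0,-1.0],[-0.30,-0.39,-0.094],1]]'
python3 - <<'E'
from h import *
from plant import r
print(delta(r.get_state(),[.547,-.09,.34],[.979,-.205]),r.get_state()["q"])
E
```

```text
clock: 1.15
tool_pos: [0.4697, -0.1816, 0.3407]
eef_rot: [0.994, -0.106, -0.0, 0.0]
contact_force: [0.6, -0.5, 0.1]
opening: 0.996
([0.0563, -0.1059, 0.0006], [[0.0003, 0.0002, -0.006], [0.0003, -0.0005, 3.1356]]) [ 0.63088124  0.44743963 -0.53764195  1.78090212  0.26916095  0.98688998
 -0.22574617]
```

```bash
python3 -m pendant '[[[0,0,0],[0.02,-0.035,0],1],[[0,0,0],[0.04,-0.075,0],1],[[0,0,0],[0.056,-0.106,0],1],[[0,0,0],[0.056,-0.106,0],1],[[0,0,0],[0.056,-0.106,0],1]]'
python3 - <<'E'
from h import *
from plant import r
st=r.get_state(); s=r.snapshot("wrist"); pickle.dump((s,st),open("w1.pkl","wb"))
print(st["tool_pos"],st["q"].round(2))
cv2.imwrite("pics/w1.png",cv2.resize(s["image"][:,:,::-1],(800,600),interpolation=cv2.INTER_CUBIC))
E
```

```text
clock: 1.65
tool_pos: [0.5461, -0.0909, 0.3402]
eef_rot: [0.994, -0.105, -0.001, 0.0]
contact_force: [-0.3, -1.6, -0.5]
opening: 1.0
[ 0.54606386 -0.09090484  0.34022481] [ 0.4   0.52 -0.53  1.64  0.29  1.06 -0.42]
```

View pics/w1.png

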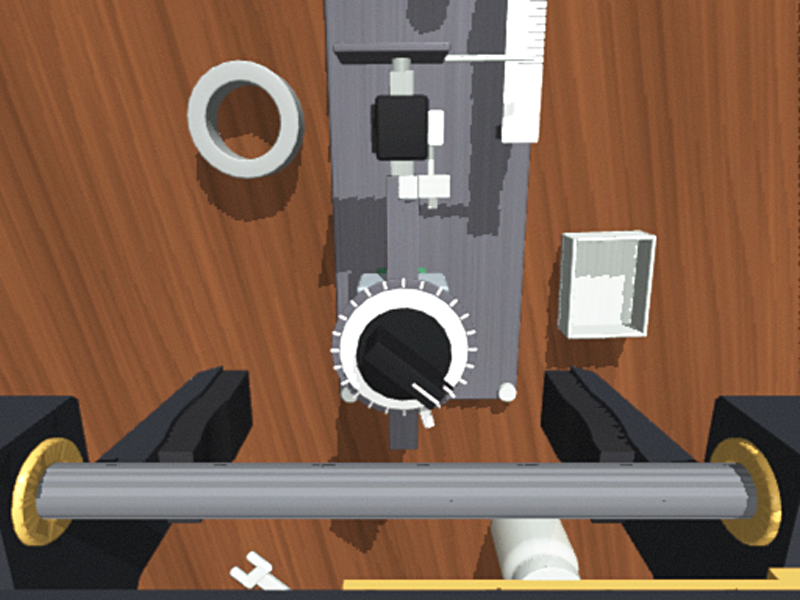

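The image's up is stand +y and its right is stand +x. The knob centre is near (404,350), the nose line near (430,396) and the lug near (428,420), so I'll zoom in to measure the angles.

```bash
python3 - <<'E'
from h import *
s,st=pickle.load(open("w1.pkl","rb")); im=s["image"][170:285,205:315,::-1]
cv2.imwrite("pics/w1c.png",cv2.resize(im,None,fx=5,fy=5,interpolation=cv2.INTER_CUBIC)); print(im.shape)
c=cam(s,st)
g=s["image"].astype(int).min(2)
m=((g>215)).astype(np.uint8); m[:170]=0;m[285:]=0;m[:,:205]=0;m[:,315:]=0
n,l,S,ce=cv2.connectedComponentsWithStats(m)
for i in range(1,n):
    if S[i][4]>8: print(S[i],ce[i])
# ring: white annulus fill
cs,_=cv2.findContours(m,cv2.RETR_EXTERNAL,cv2.CHAIN_APPROX_NONE); b=max(cs,key=cv2.contourArea)
print(cv2.minEnclosingCircle(b),cv2.fitEllipse(cv2.convexHull(b)))
E
```

```text
(115, 110, 3)
[257 178   2   6  10] [257.6 180.5]
[245 180   3   5  10] [245.9 182. ]
[279 183   7   6  16] [281.75   185.0625]
[ 214  184   91   78 1931] [256.77317452 215.14966339]
[217 202   5   3   9] [219.22222222 202.88888889]
[213 212   5   3   9] [214.77777778 213.        ]
[299 212   5   2   9] [300.77777778 212.44444444]
[212 223   5   2   9] [213.77777778 223.55555556]
[264 246  17  14  38] [272.5        252.10526316]
[284 248   7   6  16] [287.3125 250.3125]
[269 263   9  11  59] [273.03389831 267.62711864]
((258.0040588378906, 220.79539489746094), 46.24000549316406) ((258.5894775390625, 220.82101440429688), (81.04618072509766, 92.2025146484375), 93.80997467041016)
```

View pics/w1c.png

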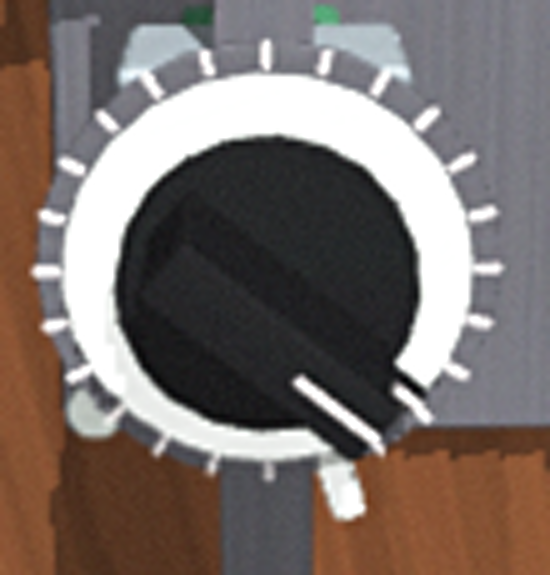

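```bash
python3 - <<'E'
from h import *
s,st=pickle.load(open("w1.pkl","rb")); c=cam(s,st)
p=lambda u,v,z:ray(c,(205+u/5-.4,170+v/5-.4),z)
L=p(267.5,282.5,.176); 
th=np.array([.979,-.205]); 
def ang(v): # clockwise from stand +x
    v=v[:2]; return np.degrees(-np.arctan2(th[0]*v[1]-th[1]*v[0],th@v))
bar=[p(140,295,.208),p(190,245,.208),p(400,405,.208),p(352,460,.208)]
bc=np.mean(bar,0); rx=[p(62,270,.17)[:2],p(473,270,.17)[:2]]
print("knob c",L,"bar c",bc,"ring mid",np.mean(rx,0),np.linalg.norm(rx[0]-rx[1]))
skr=[p(117,280,.176),p(418,280,.176)]; print("skirt w",np.linalg.norm(skr[0]-skr[1]))
print("bar ang",ang((bar[2]+bar[3]-bar[0]-bar[1])),"line",ang(p(380,450,.208)-p(297,380,.208)), "rimline",ang(p(430,420,.176)-L),ang(p(395,388,.176)-L),)
for q in((325,465),(342,500),(348,520)): v=p(*q,.172)-L; print("lug",ang(v),np.linalg.norm(v))
# stand axis from base/boom features
f=lambda u,v,z:ray(c,(u*.64,v*.64),z)
head=f(402,127,.124); plate=f(391,47,.131); 
print("head",head,"boom ang from knob",np.degrees(np.arctan2(*(head-L)[:2])),np.linalg.norm((head-L)[:2]))
for a,b in(((512,0),(503,142)),((547,0),(540,142))): 
    v=f(*a,.07)-f(*b,.07); print("rule dir",np.degrees(np.arctan2(*v[:2])))
v=f(520,300,.012)-f(515,398,.012); print("base",np.degrees(np.arctan2(*v[:2])))
E
```

```text
knob c [ 0.54160147 -0.13724435  0.176     ] bar c [ 0.54182115 -0.13784952  0.208     ] ring mid [ 0.54173107 -0.13699303] 0.07973415360093775
skirt w 0.05735615130379578
bar ang 39.83356131679496 line 42.42471429256783 rimline 42.158609851451814 41.5246828518041
lug 74.04985079754817 0.04225179330991872
lug 72.65843303248293 0.050651841853015245
lug 72.78748267190248 0.05528690156635328
head [ 0.56868928 -0.00664468  0.124     ] boom ang from knob 11.71763236058176 0.1333792441628426
rule dir 12.602150401085654
rule dir 10.654817977709765
base 11.113972764288377
```

```bash
python3 -m pendant '[[[0,0,-0.14],[0.002,0.02,0.02],1],[[0,0,-0.28],[0.005,0.046,0.05],1],[[0,0,-0.42],[0.005,0.046,0.08],1],[[0,0,-0.56],[0.005,0.046,0.09],1],[[0,0,-0.70],[0.005,0.046,0.09],1],[[0,0,-0.85],[0.005,0.046,0.09],1],[[0,0,-0.85],[0.005,0.046,0.09],1],[[0,0,-0.85],[0.005,0.046,0.09],1]]' 15
python3 - <<'E'
from h import *
from plant import r
a=np.radians(36.7)
print(delta(r.get_state(),[.5417,-.1375,.189],[np.cos(a),np.sin(a)]),r.get_state()["q"].round(2))
E
```

```text
clock: 2.5
tool_pos: [0.5407, -0.1389, 0.2507]
eef_rot: [0.95, 0.311, -0.0, 0.0]
contact_force: [0.7, 0.1, 0.4]
opening: 1.0
([0.0017, -0.0006, 0.0617], [[0.0002, 0.0008, -0.0083], [0.0013, -0.0003, 3.1333]]) [ 0.58  0.67 -0.71  1.75  0.54  0.92  0.28]
```

```bash
python3 -m pendant '[[[0,0,-0.008],[0.0015,-0.0005,0.03],1],[[0,0,-0.008],[0.0015,-0.0005,0.055],1],[[0,0,-0.008],[0.0015,-0.0005,0.0615],1],[[0,0,-0.008],[0.0015,-0.0005,0.0615],0.5],[[0,0,-0.008],[0.0015,-0.0005,0.0615],0.1],[[0,0,-0.008],[0.0015,-0.0005,0.0615],0.1],[[0,0,-0.008],[0.0015,-0.0005,0.0615],0.1],[[0,0,-0.008],[0.0015,-0.0005,0.0615],0.1],[[0,0,-0.008],[0.0015,-0.0005,0.0615],0.1]]' 25
```

```text
clock: 3.4
tool_pos: [0.5425, -0.1362, 0.1895]
eef_rot: [0.948, 0.317, 0.0, 0.0]
contact_force: [-0.4, -0.9, -1.2]
opening: 0.481
```

```bash
python3 -m pendant '[[[0,0,0],[0,0,0],0.1],[[0,0,0],[0,0,0],0.1],[[0,0,0],[0,0,0],0.1],[[0,0,0],[0,0,0],0.1],[[0,0,0],[0,0,0],0.1],[[0,0,0],[0,0,0],0.1],[[0,0,0],[0,0,0],0.1],[[0,0,0],[0,0,0],0.1]]' 25
```

```text
clock: 4.2
tool_pos: [0.5401, -0.1378, 0.189]
eef_rot: [0.948, 0.317, -0.003, 0.001]
contact_force: [-4.4, -2.8, 4.8]
opening: 0.158
```

```bash
python3 -m pendant '[[[0,0,0],[-0.0025,0,0],0.1],[[0,0,0.1],[-0.0025,0,0],0.1],[[0,0,0.2],[-0.0025,0,0],0.1],[[0,0,0.3],[-0.0025,0,0],0.1],[[0,0,0.4],[-0.0025,0,0],0.1],[[0,0,0.5],[-0.0025,0,0],0.1],[[0,0,0.55],[-0.0025,0,0],0.1],[[0,0,0.56],[-0.0025,0,0],0.1],[[0,0,0.56],[-0.0025,0,0],0.1],[[0,0,0.56],[-0.0025,0,0],0.1]]'
python3 - <<'E'
from h import *
from plant import r
st=r.get_state(); s=r.snapshot("wrist"); pickle.dump((s,st),open("w2.pkl","wb"))
q=st["eef_rot"];print(np.degrees(2*np.arctan2(q[1],q[0])),st["contact_force"].round(1),st["moment"].round(2))
cv2.imwrite("pics/w2.png",cv2.resize(s["image"][:,:,::-1],(800,600),interpolation=cv2.INTER_CUBIC))
E
```

```text
clock: 5.2
tool_pos: [0.5404, -0.1377, 0.189]
eef_rot: [0.999, 0.043, 0.0, -0.0]
contact_force: [1.4, -2.4, -2.5]
opening: 0.156
4.98554080931173 [ 1.4 -2.4 -2.5] [-0.24 -0.1   0.16]
```

View pics/w2.png

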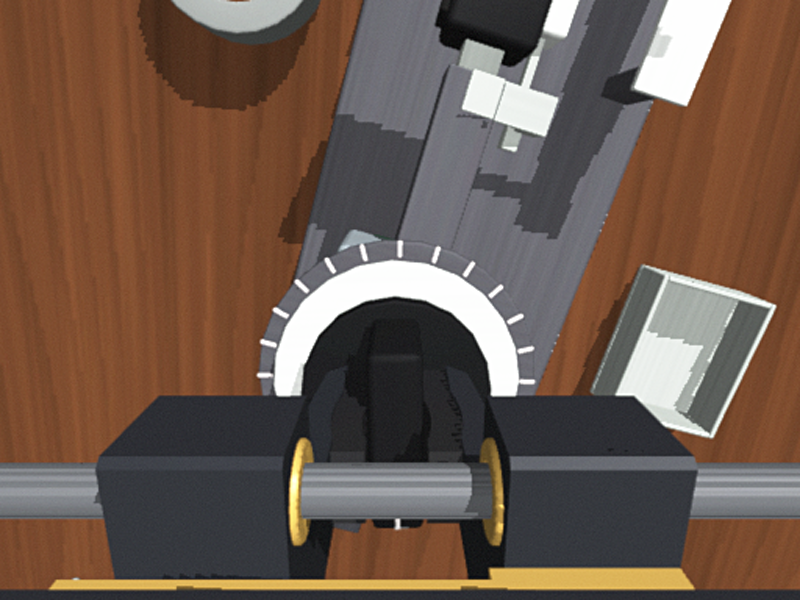

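```bash
python3 -m pendant '[[[0,0,0],[0,0,0],0.4],[[0,0,0],[0,0,0],0.7],[[0,0,0],[0,0,0],1],[[0,0,0],[0,0,0],1],[[0,0,0],[0,0,-0.02],1],[[0,0,0],[0,0,-0.05],1],[[0,0,0.1],[0,-0.02,-0.09],1],[[0,0,0.2],[0,-0.04,-0.13],1],[[0,0,0.293],[0,-0.045,-0.15],1],[[0,0,0.293],[0,-0.045,-0.15],1]]'
python3 - <<'E'
from h import *
from plant import r
st=r.get_state(); s=r.snapshot("wrist"); pickle.dump((s,st),open("w3.pkl","wb"))
c=cam(s,st); K=proj(c,[.541,-.1375,.176]); print(K)
u,v=K.astype(int); u0,v0=u-55,v-55
im=s["image"][v0:v0+110,u0:u0+110,::-1]; print(u0,v0)
cv2.imwrite("pics/w3.png",cv2.resize(im,None,fx=5,fy=5,interpolation=cv2.INTER_CUBIC))
E
```

```text
clock: 6.25
tool_pos: [0.5383, -0.091, 0.3427]
eef_rot: [0.995, -0.103, 0.004, -0.0]
contact_force: [0.1, -0.1, 0.5]
opening: 0.996
[263.75740108 224.12238224]
208 169
```

View pics/w3.png

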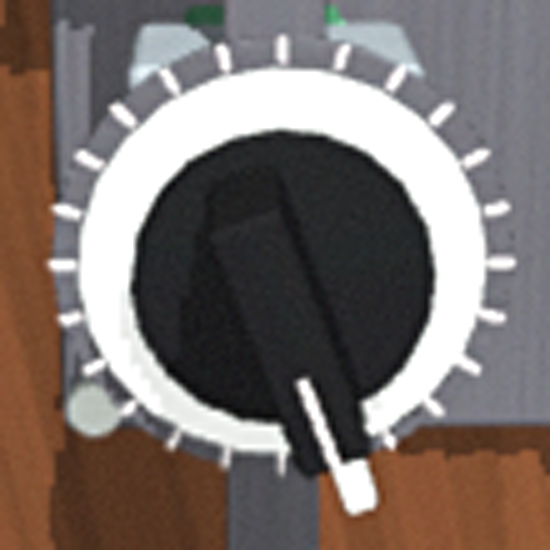

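```bash
python3 - <<'E'
from h import *
from plant import r
s,st=pickle.load(open("w3.pkl","rb")); c=cam(s,st)
p=lambda u,v,z:ray(c,(208+u/5-.4,169+v/5-.4),z)
th=np.array([.979,-.205])
def ang(v): v=v[:2]; return np.degrees(-np.arctan2(th[0]*v[1]-th[1]*v[0],th@v))
L=p(283.5,276,.176); print(L, "lug",ang(p(360,490,.174)-L),"bar",ang(p(368,450,.208)+p(300,475,.208)-p(212,240,.208)-p(275,210,.208)),"line",ang(p(345,465,.208)-p(303,380,.208)))
print(proj(c,[.5414,-.1375,.176]))
u=np.array([np.sin(.205),np.cos(.205)])
h=np.array([.5412,-.1375])+.135*u; print("head",h)
print(delta(r.get_state(),[*(h+.05*u),.28],[u[1],-u[0]]))
E
```

```text
[ 0.54157357 -0.13728424  0.176     ] lug 71.08983644481344 bar 69.94155563229968 line 64.85742136581342
[264.16629393 224.04170304]
head [ 0.56868157 -0.00532677]
([0.0131, -0.1417, 0.0604], [[0.0003, -0.0032, 0.0002], [0.005, 0.0005, -3.1413]])
```

```bash
python3 - <<'E'
from h import *
th=np.array([.979,-.205])
def ang(v): v=v[:2]; return np.degrees(-np.arctan2(th[0]*v[1]-th[1]*v[0],th@v))
for f in("w1","w3"):
    s,st=pickle.load(open(f+".pkl","rb")); c=cam(s,st); L=np.array([.5416,-.1373,.176])
    g=s["image"].astype(int).mean(2); K,R,o=c
    H=[];
    # resample top-down at z .208 and angular profile of brightness along radii 14-23mm (stripe) and z .174 radii 44-51 (lug)
    for z,ra,lo in((.208,np.arange(.012,.0225,.001),"stripe"),(.174,np.arange(.044,.051,.001),"lug")):
        A=np.radians(np.arange(20,100,.5)); prof=[]
        e=-np.arctan2(th[1],th[0])
        for a in A:
            w=-(a+e); P=[proj(c,[L[0]+x*np.cos(w),L[1]+x*np.sin(w),z]) for x in ra]
            P=np.array(P,np.float32); prof.append(cv2.remap(g.astype(np.float32),P[:,:1],P[:,1:],cv2.INTER_LINEAR).mean())
        prof=np.array(prof); k=prof.argmax(); m=np.clip(prof-(prof.max()*.6),0,None); m[abs(np.arange(len(m))-k)>20]=0
        print(f,lo,np.degrees((A*m).sum()/m.sum()).round(1),prof.max().round())
E
python3 -m pendant '[[[0,0,0],[0,-0.04,0],1],[[0,0,0],[0.005,-0.08,0.01],1],[[0,0,0],[0.013,-0.12,0.03],1],[[0,0,0],[0.013,-0.141,0.05],1],[[0,-0.003,0],[0.013,-0.141,0.06],1],[[0,-0.003,0],[0.013,-0.141,0.06],1],[[0,-0.003,0],[0.013,-0.141,0.06],1]]'
python3 - <<'E'
from h import *
from plant import r
st=r.get_state(); s=r.snapshot("wrist"); pickle.dump((s,st),open("w4.pkl","wb"))
cv2.imwrite("pics/w4.png",cv2.resize(s["image"][:,:,::-1],(800,600),interpolation=cv2.INTER_CUBIC))
E
```

```text
w1 stripe 44.1 250.0
w1 lug 71.5 247.0
w3 stripe 71.7 253.0
w3 lug 71.8 255.0
clock: 7.0
tool_pos: [0.5779, 0.04, 0.2787]
eef_rot: [0.995, -0.104, -0.002, 0.001]
contact_force: [-1.1, -0.6, 0.3]
opening: 1.001
```

View pics/w4.png

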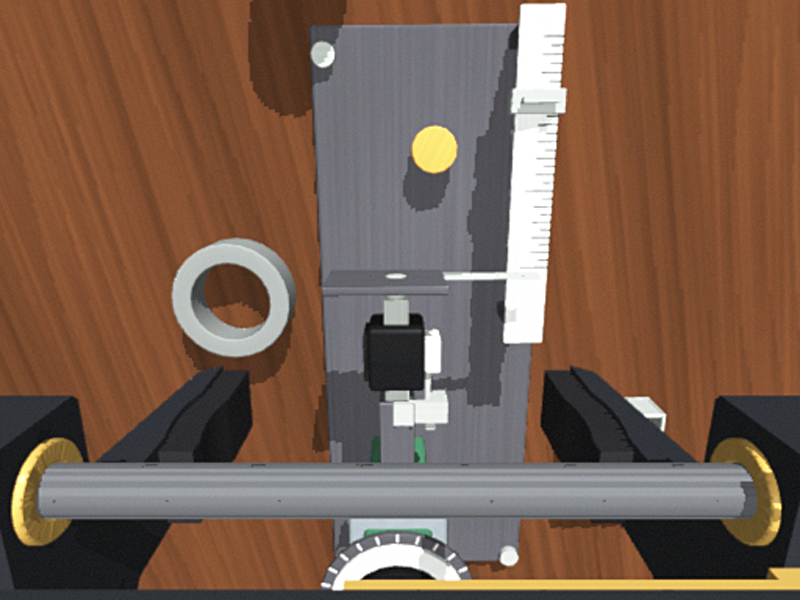

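```bash
python3 - <<'E'
from h import *
s,st=pickle.load(open("w4.pkl","rb")); c=cam(s,st)
s1,st1=pickle.load(open("w1.pkl","rb")); c1=cam(s1,st1)
O=np.array([.5415,-.1374]); U=np.array([np.sin(.205),np.cos(.205)]); V=np.array([U[1],-U[0]])
sf=lambda X:(np.array([V@(X[:2]-O),U@(X[:2]-O)])*1000).round(1)
W=lambda x,y,z:[*(O+V*x/1000+U*y/1000),z]
def prof(s,c,xs,ys,z):
    g=s["image"].astype(np.float32).mean(2); P=np.array([[proj(c,W(x,y,z)) for x in xs] for y in ys],np.float32)
    return cv2.remap(g,P[...,0],P[...,1],cv2.INTER_LINEAR).mean(1)
# pointer: y profile at stand x 50..65 for several assumed heights, both views
ys=np.arange(160,210,.5)
for z in(.08,.09,.1,.11,.12):
    o=[]
    for S,C in((s,c),(s1,c1)):
        p=prof(S,C,np.arange(45,62,3),ys,z); m=np.clip(p-p.max()*.75,0,None); o.append(((ys*m).sum()/m.sum()).round(1))
    print(z,"pointer y w4,w1",o)
f=lambda u,v,z,C=c:ray(C,(u*.64,v*.64),z)
print("head top c",sf(f(396,351,.124)),"w1",sf(f(402,127,.124,c1)), "corners",sf(f(368,316,.124)),sf(f(423,385,.124)))
print("clip",sf(f(540,97,.082)),"rule edges",sf(f(511,342,.07)),sf(f(543,342,.07)),sf(f(522,2,.07)),sf(f(566,5,.07)))
im=s["image"][40:80,315:375,::-1]; cv2.imwrite("pics/clip.png",cv2.resize(im,None,fx=10,fy=10,interpolation=cv2.INTER_CUBIC))
E
```

```text
0.08 pointer y w4,w1 [np.float64(175.2), np.float64(181.4)]
0.09 pointer y w4,w1 [np.float64(177.4), np.float64(179.8)]
0.1 pointer y w4,w1 [np.float64(179.7), np.float64(178.2)]
0.11 pointer y w4,w1 [np.float64(182.0), np.float64(176.6)]
0.12 pointer y w4,w1 [np.float64(184.3), np.float64(175.0)]
head top c [ -0.2 139.7] w1 [  0.  133.6] corners [-16.4 161.3] [ 15.9 117.8]
clip [ 85.2 283.4] rule edges [ 79.5 125.5] [101.7 125.4] [ 74.  336.5] [ 99.8 334.9]
```

View pics/clip.png

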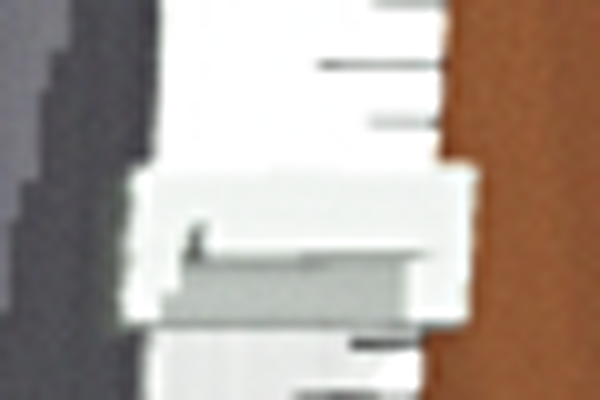

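```bash
python3 - <<'E'
from h import *
from plant import r
s,st=pickle.load(open("w4.pkl","rb")); c=cam(s,st)
O=np.array([.5415,-.1374])
for a in(.205,.195):
    U=np.array([np.sin(a),np.cos(a)]); V=np.array([U[1],-U[0]])
    X=ray(c,(344.5,64.1),.079)[:2]-O; print(a,"fin",V@X,U@X)
    h=O+.135*U; print(h,delta(r.get_state(),[*h,.14],V),delta(r.get_state(),[*h,.095],V))
E
```

```text
0.205 fin 0.0850353526935006 0.2819709403316522
[ 0.56898157 -0.00522677] ([0.0007, 0.0461, 0.1394], [[0.0013, 0.0026, -0.0047], [0.0041, -0.0021, 3.1369]]) ([0.0008, 0.0461, 0.1844], [[0.0013, 0.0026, -0.0047], [0.0041, -0.0021, 3.1369]])
0.195 fin 0.08785076336969197 0.281106502547676
[ 0.56765848 -0.00495856] ([-0.0006, 0.0462, 0.1394], [[0.0013, 0.0027, -0.0147], [0.0041, -0.002, 3.1269]]) ([-0.0005, 0.0461, 0.1844], [[0.0013, 0.0027, -0.0147], [0.0041, -0.002, 3.1269]])
```

```bash
python3 -m pendant '[[[0.001,0.0025,-0.008],[0,0.03,0.03],1],[[0.001,0.0025,-0.008],[0,0.046,0.07],1],[[0.001,0.0025,-0.008],[0,0.046,0.11],1],[[0.001,0.0025,-0.008],[0,0.046,0.14],1],[[0.001,0.0025,-0.008],[0,0.046,0.16],1],[[0.001,0.0025,-0.008],[0,0.046,0.175],1],[[0.001,0.0025,-0.008],[0,0.046,0.184],1],[[0.001,0.0025,-0.008],[0,0.046,0.184],1]]' 25
python3 -m pendant '[[[0,0,0],[0,0,0],0.6],[[0,0,0],[0,0,0],0.5],[[0,0,0],[0,0,0],0.4],[[0,0,0],[0,0,0],0.3],[[0,0,0],[0,0,0],0.3],[[0,0,0],[0,0,0],0.3],[[0,0,0],[0,0,0],0.3],[[0,0,0],[0,0,0],0.3],[[0,0,0],[0,0,0],0.3],[[0,0,0],[0,0,0],0.3]]' 25
```

```text
clock: 7.85
tool_pos: [0.5681, -0.0035, 0.0949]
eef_rot: [0.995, -0.1, -0.0, -0.0]
contact_force: [0.1, -0.6, 0.5]
opening: 1.0
clock: 8.85
tool_pos: [0.5682, -0.0023, 0.0954]
eef_rot: [0.995, -0.099, -0.0, -0.001]
contact_force: [0.3, 0.0, 4.9]
opening: 0.446
```

```bash
python3 -m pendant '[[[0,0,0],[0,-0.005,0],0.3],[[0,0,0],[0,-0.012,0],0.3],[[0,0,0],[0,-0.024,0],0.3],[[0,0,0],[0,-0.036,0],0.3],[[0,0,0],[0,-0.048,0],0.3],[[0,0,0],[0,-0.06,0],0.3],[[0,0,0],[0,-0.072,0],0.3],[[0,0,0],[0,-0.084,0],0.3],[[0,0,0],[0,-0.094,0],0.3],[[0,0,0],[0,-0.098,0],0.3]]'
python3 -m pendant '[[[0,0,0],[0,0,0],0.3],[[0,0,0],[0,0,0],0.3],[[0,0,0],[0,0,0],0.3]]'
python3 - <<'E'
from h import *
from plant import r
st=r.get_state(); s=r.snapshot("wrist"); t=r.snapshot("scene"); pickle.dump((s,st,t),open("w5.pkl","wb"))
p=np.array([.5682,-.0023,.0954]);print(np.linalg.norm(st["tool_pos"]-p),st["tool_pos"],st["contact_force"])
cv2.imwrite("pics/w5.png",cv2.resize(s["image"][:,:,::-1],(800,600),interpolation=cv2.INTER_CUBIC))
E
```

```text
clock: 9.85
tool_pos: [0.5879, 0.0952, 0.0952]
eef_rot: [0.995, -0.099, 0.0, -0.001]
contact_force: [-0.0, -5.2, 2.3]
opening: 0.447
clock: 10.15
tool_pos: [0.5876, 0.0931, 0.0953]
eef_rot: [0.995, -0.1, -0.0, -0.0]
contact_force: [1.2, -4.0, 3.2]
opening: 0.45
0.09739884678159935 [0.5875897  0.09314923 0.09525967] [ 1.21019273 -4.00552982  3.16822889]
```

View pics/w5.png

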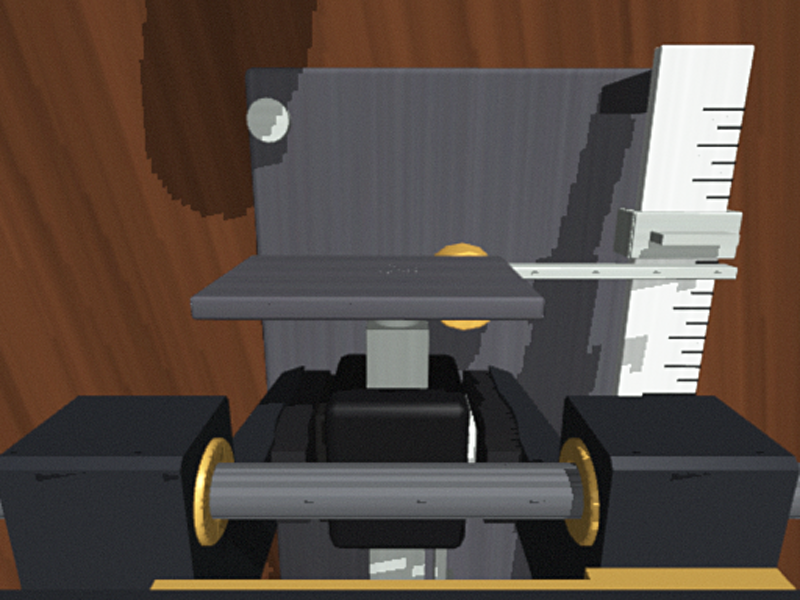

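```bash
python3 - <<'E'
from h import *
s,st,_=pickle.load(open("w5.pkl","rb")); c=cam(s,st); print(c[2])
O=np.array([.5415,-.1374]); a=.198
U=np.array([np.sin(a),np.cos(a)]); V=np.array([U[1],-U[0]])
sf=lambda X:(np.array([V@(X[:2]-O),U@(X[:2]-O)])*1000).round(1)
f=lambda u,v,z:sf(ray(c,(u*.64-.2,v*.64-.2),z))
for z in(.088,.092,.096,.1): print(z,"pointer far/near edge",f(680,265,z),f(680,279,z), "tip",f(737,271,z))
print("clip plate far/near", [f(680,v,.076) for v in(211,259)], "fin top edges",[f(685,v,.086) for v in(233,246)])
im=s["image"][120:190,370:490,::-1]; cv2.imwrite("pics/p5.png",cv2.resize(im,None,fx=6,fy=6,interpolation=cv2.INTER_CUBIC))
E
```

```text
[0.60218094 0.16180855 0.23317371]
0.088 pointer far/near edge [ 80.  275.8] [ 80.6 271.8] tip [ 96.2 274.1]
0.092 pointer far/near edge [ 77.8 276.6] [ 78.4 272.7] tip [ 93.6 274.9]
0.096 pointer far/near edge [ 75.6 277.4] [ 76.2 273.6] tip [ 90.9 275.8]
0.1 pointer far/near edge [ 73.4 278.2] [ 74.  274.6] tip [ 88.3 276.7]
clip plate far/near [array([ 84.2, 289.5]), array([ 86.3, 275.2])] fin top edges [array([ 81.1, 284.5]), array([ 81.7, 280.8])]
```

View pics/p5.png

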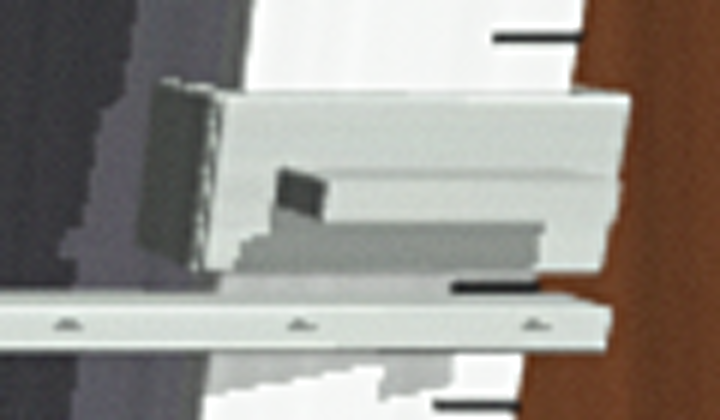

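```bash
python3 -m pendant '[[[0,0,0],[0,-0.003,0],0.3],[[0,0,0],[0,-0.006,0],0.3],[[0,0,0],[0,-0.006,0],0.3],[[0,0,0],[0,-0.006,0],0.3],[[0,0,0],[0,-0.006,0],0.3],[[0,0,0],[0,-0.006,0],0.3]]'
python3 - <<'E'
from h import *
from plant import r
st=r.get_state(); s=r.snapshot("wrist"); t=r.snapshot("top"); pickle.dump((s,st,t),open("w6.pkl","wb"))
print(st["tool_pos"],np.linalg.norm(st["tool_pos"]-[.5682,-.0023,.0954]))
im=s["image"][120:190,370:490,::-1]; cv2.imwrite("pics/p6.png",cv2.resize(im,None,fx=6,fy=6,interpolation=cv2.INTER_CUBIC))
E
```

```text
clock: 10.85
tool_pos: [0.5888, 0.0993, 0.0953]
eef_rot: [0.995, -0.099, -0.0, -0.0]
contact_force: [2.1, -2.4, 1.4]
opening: 0.447
[0.58876552 0.09931099 0.09528898] 0.10367133867148377
```

View pics/p6.png

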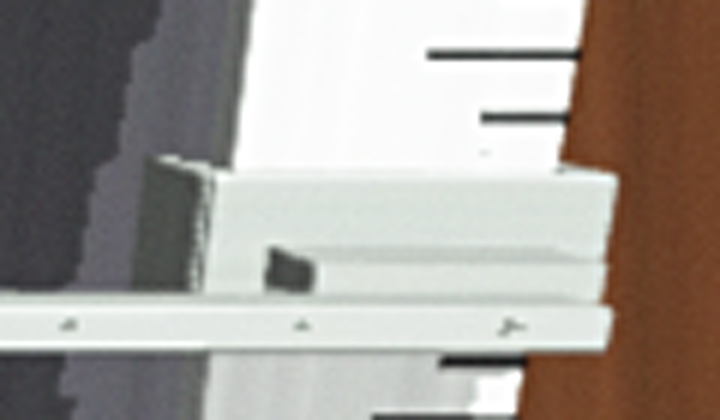

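```bash
python3 - <<'E'
from h import *
O=np.array([.5415,-.1374]); a=.198
U=np.array([np.sin(a),np.cos(a)]); V=np.array([U[1],-U[0]])
sf=lambda X:(np.array([V@(X[:2]-O),U@(X[:2]-O)])*1000).round(1)
def show(f,rows,zs,x=450):
    s,st,_=pickle.load(open(f,"rb")); c=cam(s,st); print(f,[(z,[sf(ray(c,(370+x/6-.4,120+v/6-.4),z))[1] for v in rows]) for z in zs])
show("w5.pkl",[92,270],[.074,.077]); show("w6.pkl",[175],[.074,.077])
show("w5.pkl",[173,222],[.077,.082,.087]); show("w6.pkl",[255],[.077,.082,.087])
show("w5.pkl",[302,350],[.092,.096,.1]); show("w6.pkl",[302,350],[.092,.096,.1])
# triangulate pointer height & clip top from w4 too
s,st=pickle.load(open("w4.pkl","rb")); c=cam(s,st)
print([(z,[sf(ray(c,(344.5,40+v/10-.4),z))[1] for v in(165,255,325)]) for z in(.074,.077,.082,.087)])
E
```

```text
w5.pkl [(0.074, [np.float64(289.3), np.float64(275.3)]), (0.077, [np.float64(289.6), np.float64(275.9)])]
w6.pkl [(0.074, [np.float64(289.1)]), (0.077, [np.float64(289.6)])]
w5.pkl [(0.077, [np.float64(283.4), np.float64(279.6)]), (0.082, [np.float64(284.1), np.float64(280.4)]), (0.087, [np.float64(284.8), np.float64(281.3)])]
w6.pkl [(0.077, [np.float64(283.3)]), (0.082, [np.float64(284.2)]), (0.087, [np.float64(285.1)])]
w5.pkl [(0.092, [np.float64(276.4), np.float64(272.9)]), (0.096, [np.float64(277.2), np.float64(273.8)]), (0.1, [np.float64(278.0), np.float64(274.7)])]
w6.pkl [(0.092, [np.float64(282.7), np.float64(279.2)]), (0.096, [np.float64(283.5), np.float64(280.1)]), (0.1, [np.float64(284.3), np.float64(281.0)])]
[(0.074, [np.float64(288.9), np.float64(280.9), np.float64(274.7)]), (0.077, [np.float64(288.5), np.float64(280.7), np.float64(274.5)]), (0.082, [np.float64(288.0), np.float64(280.2), np.float64(274.1)]), (0.087, [np.float64(287.4), np.float64(279.8), np.float64(273.8)])]
```

```bash
python3 -m pendant '[[[0,0,0],[0,-0.0003,0],0.3],[[0,0,0],[0,-0.0003,0],0.3],[[0,0,0],[0,-0.0003,0],0.3],[[0,0,0],[0,-0.0003,0],0.3],[[0,0,0],[0,-0.0003,0],0.3],[[0,0,0],[0,-0.0003,0],0.3],[[0,0,0],[0,-0.0003,0],0.3],[[0,0,0],[0,-0.0003,0],0.3]]'
python3 - <<'E'
from h import *
from plant import r
st=r.get_state(); s=r.snapshot("wrist")
a,sa,_=pickle.load(open("w6.pkl","rb"))
# shift of clip/rule and pointer patches between w6 and now
for n,(u0,v0,u1,v1) in dict(clip=(395,140,475,168),pointer=(375,166,465,182)).items():
    f=lambda x:np.float32(cv2.cvtColor(x,cv2.COLOR_RGB2GRAY)[v0:v1,u0:u1])
    print(n,cv2.phaseCorrelate(f(a["image"]),f(s["image"])))
print(st["tool_pos"],st["opening"],st["contact_force"].round(1))
E
```

```text
clock: 11.75
tool_pos: [0.5888, 0.0993, 0.0953]
eef_rot: [0.995, -0.099, -0.0, -0.0]
contact_force: [2.0, -5.2, 1.6]
opening: 0.452
clip ((0.05210945684269319, 0.0776243095045892), 0.988979557355245)
pointer ((0.05462586410617831, 0.04963622738822693), 1.0085643725262747)
[0.58880292 0.09933284 0.09527671] 0.45242456694742017 [ 2.  -5.2  1.6]
```

Nothing is moving and the head isn't slipping in the grip, so I'm handing the job in.

```bash
python3 -c "
from plant import r
print(r.finish_job())"
```

```text
the job is handed in; nothing more can be done
None
```

I set the length stop and handed the job in at about 12 s on the robot's clock; no verdict was reported.

- **Knob:** I turned it 32° clockwise. Afterwards the picture put the stripe on its bar at 71.7° and the lug at 71.8°. A hand-read of the same picture was rougher, with the bar at 70°, the stripe at 65° and the lug at 71°. I did not photograph the knob again after the boom was drawn.
- **Boom:** I squeezed the head with a 25 N grip. The jaws closed to about 39–40 mm, which means the button is in, and I drew the boom out about 103.7 mm.
- **Pointer over the fin:** The wrist pictures put the pointer about 0.7 mm short of the fin, while home position plus draw puts it about 0.2 mm past. These disagree by about 1 mm, but both are within the 3 mm limit.
- **At hand-in:** The last pictures showed the boom at rest, no slip in the grip and the clip where it was. I saw no contact with any bystander, but I did not measure their positions again at the end.

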